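Level the riser shelf with its screw foot and hold the spirit level pressed

TASK

The small riser shelf slopes and parts roll off it: set the spirit level gently on it, lengthways from the fixed feet towards the screw foot and clear of the knob, and turn the foot's knob until the bubble stands between its two lines. Then press the level firmly down on the shelf at its middle, by its sides or its top, with the bubble still centred, and finish while pressing it, without letting go, so that I can tighten the foot's lock nut. Leave the other things where they are.

Things in the scene. Friction and masses are not known exactly. Their poses are not given: they have to be found in the camera images.
- riser: Grey enamelled steel riser shelf standing on the bench on three feet, top 220 mm (own x) by 250 mm (own y), 62 mm high. Origin on the bench under the middle of the top. Screw foot with its knob at y = -90 mm, x = 0; two fixed feet at y = +90 mm, x = +-75 mm. The base does not move. Boss and lock nut, 32 mm across, stand 10 mm high under the knob; else the top is bare.
- shelf_mid (a point): Middle of the riser shelf's flat top, 62 mm above the bench when level; axes as the riser's, z normal to the top. The top tilts only about the line of the fixed feet, by at most 8 mrad at the start, and is always level along x. Its screw-foot end starts too low.
- knob_grip (a point): Round fluted black hand knob of the screw foot, 34 mm across; vertical axis. This point: on the axis, 89 mm above the bench; knob from 74 to 100 mm above the bench, and it stays at that height as it turns. Clockwise from above raises the screw-foot end, 2.65 mrad of tilt per rad; needs 1 to 3 rad. Stays where it is left (friction 0.08 N m).
- level: Spirit level, an aluminium bar 160 mm long (own x), 24 mm wide (own y), 38 mm tall, about 0.28 kg, at first standing upright on the bench. Origin: middle of its flat underside; z up through its top. The green vial lies lengthways in the middle of the top, under a strong, perfectly clear cover flush with the top.
- bubble (a joint): White air bubble in the level's vial, 20 mm long: place of its middle along the level's own x, in m, 0 when centred. It goes to the higher end, 1.2 mm per mrad of slope (3.2 mm per rad of the knob), and settles in about 1.5 s. Two black lines round the vial at +-12 mm: the bubble fits between them with 1.5 mm to spare at each end.
- parts_box: Bystander: shut steel parts box with a quarter-turn cam lock, 99 x 144 x 60 mm tall, origin under its centre.
- anvil: Bystander: square steel bench anvil, 66 x 66 x 25 mm tall, origin under its centre.
- cover_plate: Bystander: round chrome machine cover plate, 64 mm across, 6 mm thick, origin under its centre.
- mallet: Bystander: lying nylon-faced mallet; handle along its own x from -140 mm to the head at x = +100 mm, head 92 mm long across and 38 mm thick.
Mind the look-alikes: they are no part of the job. There is more than one size of the level; the one meant has the size given above.

How it is judged:
By the outcome, as a careful person would: the job done as asked, in the order asked, and still so for the second after the job is handed in, while the arm keeps its last pose, push and grip.
It also fails if it takes over 72 s, if anything falls off the work surface, if the arm or the gripper's body presses on something with over 40 N, if the wrist force passes 120 N, or if a joint passes its speed limit or range.

ROBOT

A 7-joint arm with a two-finger parallel gripper is mounted at the origin on the work surface. World frame = base frame: x ahead of the robot, y to its left, z up, the work surface at z = 0. Lengths are in m, angles in rad, forces in N, time in s.
With the tool pointing down it reaches from about 0.425 to 0.95 m from the base axis. Payload 4.7 kg.
Tool frame: the origin (TCP) lies at the very end of the fingers, on their centre line; the grasp point (between the pads) lies arm.grasp_offset behind it (arm.grasp_offset is the distance from the TCP to the grasp point, in m); z points along the fingers, y is the line along which they close (so a half turn about z gives the same grasp; the last joint's range is limited). The gripper opens to 85 mm and grips with 20 to 120 N. Pads are 22 mm wide; open, the fingers measure 114 mm over their backs; the gripper's body (76 mm by 85 mm) begins 54 mm behind the grasp point. The pads swing forward as they close: fully open they stand 13 mm farther back than shut.
Start: joints at [-1.133, 0.469, -0.049, 1.532, 0.024, 1.141, -0.082], TCP at [0.304, 0.603, 0.231] pointing down, gripper open.
Joint ranges: [-2.59, 2.59], [-0.33, 1.99], [-1.39, 1.29], [0.1, 2.45], [-1.04, 4.18], [0.21, 1.99], [-2.66, 2.66]. Speed limits (rad/s): [2.57, 2.57, 3.14, 3.14, 3.14, 3.14, 3.14].

INTERFACE

Orientations are given as a rotation vector (axis times angle).
In Python, from cell import arm, vision, workorder gives the robot as it stands.
- The arm moves only by the tool send_rows, never from a script. Its argument "rows" is a list of rows, each a list of 3 entries, a list of its own where there are three numbers: the opening, from 0 (shut) to 1 (fully open), then the shift along the tool's x, y, z in cm, then the turn about the tool's z in rad. A call has 1 to 10 rows; each row is the pose to reach, as a shift and turn from the pose commanded when the call began, along the tool's axes at that moment; what a row does not reach only later rows make up. A row lasts 1/10 s, in which the tool goes at most 50 mm and 8.59 degrees, less where a joint would pass 70% of its speed; a pose out of reach is approached as far as the arm can. A call with a gripper value outside its range is refused whole. The fingers move at their own pace and stop on an object; "force" is the grip in N (left out, the last holds). Time passes only in rows, so rows that repeat a pose let the fingers close. It gives the time, the measured TCP pose, the force, the opening and the grip force at its end, in the units of the state.
- arm.read_state(): the state, without advancing time (a new reading comes with each control period).
- vision.camera(name): name is "side" or "top" or "wrist"; returns (picture, depth): 384x512x3 uint8, red, green, blue; 384x512 float32, m along the optical axis (not along the pixel's ray), 0 where there is no reading.
- vision.get_calibration(name): a dict with "camera_matrix" (3x3 intrinsics, pixels), "rvec" (rotation vector, rad) and "tvec" (3), from world to camera coordinates, as OpenCV has them; the wrist camera has in their place "hand_eye" (4x4, takes a point from camera to tool coordinates, whose origin is the TCP and whose axes are the flange's). Camera axes: x right, y down, z forward; pixel columns grow to the right and rows downward; lengths in m; the calibration is good to about 2 mm. A picture is of the moment at which its call begins: read the wrist's pose just before it. get_calibration takes no time and is no camera call.
- workorder.sign_off(): hands the job in; it is judged then, once.
The state is a dict: "clock": time; "joint_positions": joint angles; "joint_velocities": joint speeds; "joint_torque": joint torques, N m; "ee_pos": TCP position; "tcp_rot": TCP orientation; "wrist_force": force on the tool from outside, world axes, zero at the start; "ft_torque": the same for the moment, N m; "width": finger opening in m; "grip_force": force on a finger pad.
Only numpy, scipy, OpenCV 4.12 (cv2) and the standard library are available. Lean on these libraries where they do the work, as an engineer would, in place of code of your own. Each camera call takes 0.05 s, during which the arm holds its last target. There are 200 camera calls.

## Working session

There is one attempt and no reset: what is moved stays moved. The work goes in short steps, Python scripts to look and compute and a tool call to move; the robot and the scene stay as the last step left them, time stands still between calls to the robot, and variables do not carry over. Pictures are saved under pics/ and viewed, at most 10 in all, crops included, and the job is handed in when it is done.

Besides the shell and the picture viewer there is one more tool, called after "Call:" as name([rows], argument=value, ...), one row to a line, values as JSON. send_rows: Moves the arm, as the interface text tells. Its arguments: {"type":"object","properties":{"rows":{"type":"array"},"force":{"type":"number"}},"required":["rows"]}

```bash
ls; mkdir -p pics
cat > h.py <<'E'
import numpy as np, cv2
from cell import arm, vision, workorder
def cam(n):
    K=vision.get_calibration(n)
    st=arm.read_state()
    im,d=vision.camera(n)
    M=np.array(K["camera_matrix"],float)
    if n=="wrist":
        T=np.eye(4);T[:3,:3]=cv2.Rodrigues(np.array(st["tcp_rot"],float))[0];T[:3,3]=st["ee_pos"]
        T=T@np.array(K["hand_eye"])
    else:
        R=cv2.Rodrigues(np.array(K["rvec"],float))[0]
        T=np.eye(4);T[:3,:3]=R.T;T[:3,3]=-R.T@np.array(K["tvec"],float).ravel()
    return im,d,M,T
def ray(M,T,uv,z):
    uv=np.atleast_2d(np.array(uv,float))
    r=np.c_[(uv-[M[0,2],M[1,2]])/[M[0,0],M[1,1]],np.ones(len(uv))]@T[:3,:3].T
    o=T[:3,3]
    return o+r*((z-o[2])/r[:,2])[:,None]
def cloud(d,M,T):
    v,u=np.mgrid[:d.shape[0],:d.shape[1]]
    p=np.stack([(u-M[0,2])/M[0,0]*d,(v-M[1,2])/M[1,1]*d,d],-1)
    return p@T[:3,:3].T+T[:3,3]
def save(n,im): cv2.imwrite("pics/"+n,cv2.cvtColor(im,cv2.COLOR_RGB2BGR))
E
python3 - <<'E'
from h import *
ims=[]
for n in("top","side"):
    im,d,M,T=cam(n);np.savez(n+".npz",im=im,d=d,M=M,T=T);ims.append(im);print(n,T[:3,3],T[:3,2])
save("a.png",cv2.resize(ims[0],(800,600)));save("b.png",cv2.resize(ims[1],(800,600)))
s=arm.read_state();print(s);print(arm.grasp_offset)
E
```

```text
pics
top [ 0.47874562 -0.01174904  1.19313685] [ 0.08263469  0.02049562 -0.99636913]
side [-0.11383388 -0.91625507  1.27782793] [ 0.41415174  0.54924425 -0.72581615]
{'clock': 0.1, 'joint_positions': array([-1.13290665,  0.46934598, -0.04861586,  1.53359723,  0.02409684,
        1.14100294, -0.0823107 ]), 'joint_velocities': array([-0.00059073, -0.0010908 ,  0.00015374, -0.00172144,  0.00099624,
        0.00108361,  0.001704  ]), 'joint_torque': array([ 1.33008547e-03, -5.11512458e+01, -4.65049152e-02, -2.38393772e+01,
        1.08108966e-02,  4.33952213e-03, -2.30186532e-05]), 'ee_pos': array([0.30349881, 0.60231847, 0.23036677]), 'tcp_rot': array([-7.26454015e-01, -3.05607620e+00,  2.71884645e-03]), 'wrist_force': array([-0.67263127, -0.24857492,  1.35829221]), 'ft_torque': array([ 0.04181466, -0.02772486,  0.04351552]), 'grip_force': 0.0, 'width': 0.08512018548434543}
0.0187
```

View pics/a.png

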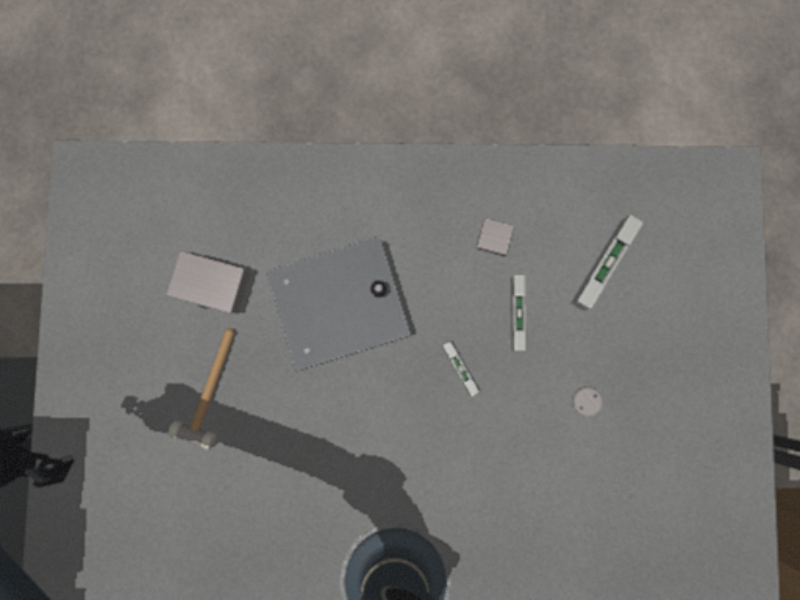

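View pics/b.png

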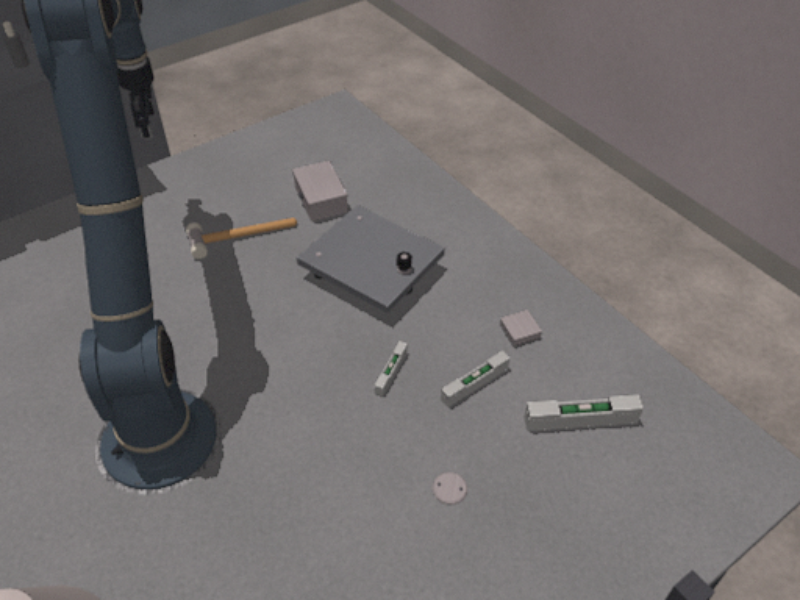

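The top picture shows three levels (800x600 pixels): small at (462,369), middle-sized at (519,313) and large at (610,262). The riser is around (340,303), with its knob at (379,288) and its fixed-foot dots at (287,282) and (307,351). I'll measure them all.

Run:
```python
from h import *
D=np.load("top.npz");im,d,M,T=[D[k] for k in("im","d","M","T")]
hsv=cv2.cvtColor(im,cv2.COLOR_RGB2HSV)
P=cloud(d,M,T)
# levels: bright pixels or green in height
tall=((P[...,2]>0.012)&(P[...,2]<0.2)&(P[...,0]>0.3)).astype(np.uint8)
n,l,s,c=cv2.connectedComponentsWithStats(tall)
for i in range(1,n):
    if s[i,4]<60: continue
    z=np.percentile(P[...,2][l==i],80)
    m=(l==i)&(abs(P[...,2]-z)<0.006)
    v,u=np.nonzero(m)
    q=ray(M,T,np.c_[u,v],z)[:,:2].astype(np.float32)
    (cx,cy),(w,h),a=cv2.minAreaRect(q*1000)
    print(i,c[i]*800/512,"z",z.round(4),"c",round(cx,1),round(cy,1),"wh",round(w,1),round(h,1),"ang",round(a,2))
# knob : dark on top; 
K=P[150:220,220:270]; m=(K[...,2]>0.09)&(K[...,2]<0.12); print("knob cloud",m.sum(),K[m].mean(0),K[m].min(0),K[m].max(0))
print("feet dots",ray(M,T,[[287*.64,282*.64],[307*.64,351*.64]],0.062))
save("c.png",cv2.resize(im[120:270,270:430],(800,600),interpolation=cv2.INTER_CUBIC))
```

```text
1 [606.26893939 261.36742424] z 0.0515 c 676.6 -439.5 wh 34.0 218.0 ang 58.68
2 [493.80623393 235.91741645] z 0.0265 c 731.8 -203.0 wh 65.2 66.1 ang 74.56
3 [336.93321078 302.57567402] z 0.0635 c 579.1 130.3 wh 219.5 249.4 ang 18.32
4 [206.79319141 281.12684729] z 0.0616 c 619.7 411.5 wh 144.0 98.2 ang 75.41
5 [517.35863095 311.29464286] z 0.0385 c 566.8 -251.5 wh 23.2 156.2 ang 89.92
6 [205.08391204 389.13194444] z 0.0277 c 391.0 399.5 wh 74.1 242.8 ang 61.51
7 [459.375      367.53393665] z 0.0304 c 446.8 -129.6 wh 121.9 18.5 ang 30.06
knob cloud 84 [0.60715345 0.04455685 0.0999989 ] [0.59139628 0.02992238 0.09258054] [0.62268117 0.0587519  0.10517942]
feet dots [[0.61976322 0.23624401 0.062     ]
 [0.47611784 0.1898039  0.062     ]]
```

View pics/c.png

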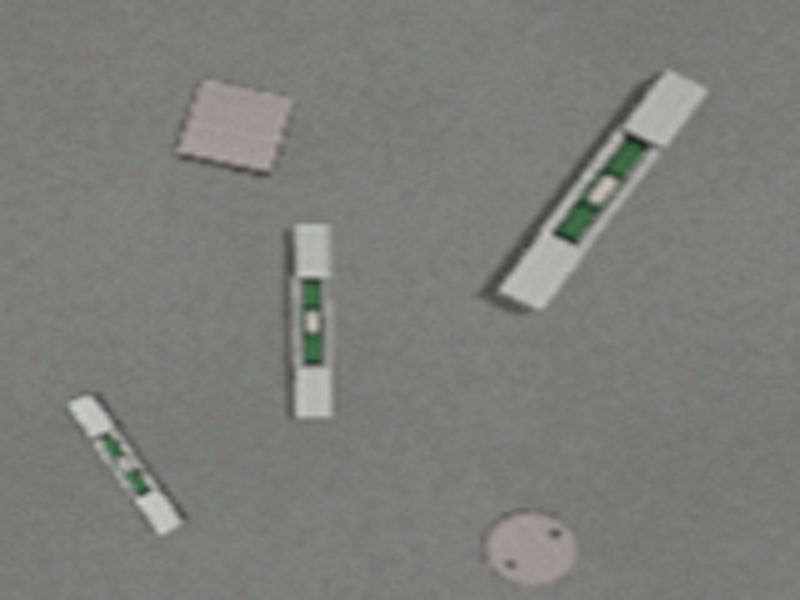

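The three candidates, with pixels in the 800x600 top view:
- Small level at (462,369): 122 x 18 x 30 mm.
- Middle level at (519,313): 156 x 23 x 38 mm.
- Large level at (610,262): 218 x 34 x 51 mm.

The crop confirms that the middle one, at crop pixel (312,320), fits 160 x 24 x 38 mm. It is centred at about (0.567, -0.2515) and lies along world x. I'll move towards it.

Call:
send_rows([
  [1,[-38.3,-27.9,0],-0.466],
  [1,[-38.3,-27.9,0],-0.466],
  [1,[-38.3,-27.9,0],-0.466],
  [1,[-38.3,-27.9,0],-0.466],
  [1,[-38.3,-27.9,0],-0.466],
  [1,[-38.3,-27.9,0],-0.466],
  [1,[-38.3,-27.9,0],-0.466],
  [1,[-38.3,-27.9,0],-0.466],
  [1,[-38.3,-27.9,0],-0.466],
  [1,[-38.3,-27.9,0],-0.466],
])

```text
clock: 1.1
ee_pos: [0.5219, 0.1756, 0.2311]
tcp_rot: [0.012, 3.141, -0.004]
wrist_force: [0.4, 0.3, 0.1]
width: 0.0853
grip_force: 0.0
```

```bash
cat >> h.py <<'E'
def go(x,y,z,yaw=None):
    "shift (tool cm) and turn to bring TCP to x,y,z with tool y at yaw (deg, mod 180)"
    s=arm.read_state();R=cv2.Rodrigues(np.array(s["tcp_rot"],float))[0]
    d=R.T@(np.array([x,y,z])-s["ee_pos"])*100
    cur=np.degrees(np.arctan2(R[1,1],R[0,1]));t=0
    if yaw is not None: t=-np.radians((yaw-cur+90)%180-90)
    print("clock",round(s["clock"],2),"tcp",np.round(s["ee_pos"],4),"yaw y",round(cur,2),"tilt",R[2].round(4),"F",np.round(s["wrist_force"],1),"w",round(s["width"],4),"g",round(s["grip_force"],1),"| shift",d.round(2),"turn",round(t,3),"q7",round(s["joint_positions"][6],2))
E
python3 -c "
from h import *
go(.567,-.2515,.16,90)"
```

```text
clock 1.1 tcp [0.5219 0.1756 0.2311] yaw y 89.56 tilt [-4.0e-04 -2.3e-03 -1.0e+00] F [0.4 0.3 0.1] w 0.0853 g 0.0 | shift [ -4.83 -42.66   7.21] turn -0.008 q7 1.17
```

Call:
send_rows([
  [1,[-4.8,-42.7,4],0],
  [1,[-4.8,-42.7,4],0],
  [1,[-4.8,-42.7,4],0],
  [1,[-4.8,-42.7,4],0],
  [1,[-4.8,-42.7,4],0],
  [1,[-4.8,-42.7,4],0],
  [1,[-4.8,-42.7,4],0],
  [1,[-4.8,-42.7,4],0],
  [1,[-4.8,-42.7,4],0],
  [1,[-4.8,-42.7,4],0],
])

```text
clock: 2.1
ee_pos: [0.5661, -0.2523, 0.1903]
tcp_rot: [-0.015, -3.14, 0.005]
wrist_force: [-0.4, 0.1, -0.0]
width: 0.0856
grip_force: 0.0
```

Call:
send_rows([
  [1,[0,0,0],0],
  [1,[0,0,0],0],
])

```text
clock: 2.3
ee_pos: [0.5681, -0.2439, 0.191]
tcp_rot: [0.002, -3.141, -0.002]
wrist_force: [0.0, -0.7, -0.7]
width: 0.0859
grip_force: 0.0
```

Run:
```python
from h import *
im,d,M,T=cam("wrist");save("w1.png",im);P=cloud(d,M,T)
h=cv2.cvtColor(im,cv2.COLOR_RGB2HSV)
m=(P[...,2]>.03)&(P[...,2]<.046)&(d>0);n,l,s,c=cv2.connectedComponentsWithStats(m.astype(np.uint8))
for i in range(1,n):
    if s[i,4]<300: continue
    v,u=np.nonzero(l==i);q=ray(M,T,np.c_[u,v],.038)[:,:2].astype(np.float32)
    print(s[i],cv2.minAreaRect(q*1000))
g=(h[...,1]>100)&(h[...,0]>40)&(h[...,0]<90)
v,u=np.nonzero(g);q=ray(M,T,np.c_[u,v],.038);print("green",g.sum(),q.mean(0),q.min(0),q.max(0))
go(.567,-.2515,.007,90)
```

```text
[ 234   99   25  140 2734] ((565.8846435546875, -255.3791961669922), (158.87913513183594, 23.87625503540039), 0.624922513961792)
[464 112  48 186 841] ((617.393798828125, 13.438732147216797), (231.98526000976562, 47.66024398803711), 7.243232727050781)
[  84  181   64  111 1038] ((649.1631469726562, -425.2620849609375), (34.95504379272461, 160.9408721923828), 59.42318344116211)
[ 68 229  35  57 528] ((673.0408325195312, -455.2333068847656), (11.636669158935547, 88.65581512451172), 58.57321548461914)
green 979 [ 0.62953001 -0.33747589  0.038     ] [ 0.4272994  -0.58506618  0.038     ] [0.87642695 0.10272535 0.038     ]
clock 2.35 tcp [ 0.5682 -0.2436  0.1911] yaw y 90.12 tilt [ 1.0e-04  1.2e-03 -1.0e+00] F [0.2 0.  0.5] w 0.0855 g 0.0 | shift [ 0.12 -0.81 18.41] turn 0.002 q7 2.0
```

View pics/w1.png

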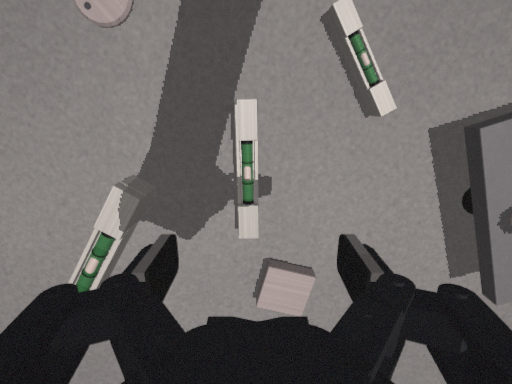

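The picture shows the chosen level at pixel (247,168), nearly aligned with the fingers but slightly left of their centre line at column 256. I'll shift about 1 cm in -y and descend part way.

Call:
send_rows([
  [1,[0.2,-1.0,3],0],
  [1,[0.2,-1.0,7],0],
  [1,[0.2,-1.0,11],0],
  [1,[0.2,-1.0,13],0],
  [1,[0.2,-1.0,13],0],
  [1,[0.2,-1.0,13],0],
])

```text
clock: 2.95
ee_pos: [0.5666, -0.2547, 0.0619]
tcp_rot: [-0.002, 3.141, 0.0]
wrist_force: [-0.2, -0.4, 0.3]
width: 0.0848
grip_force: 0.0
```

Run:
```python
from h import *
im,d,M,T=cam("wrist");P=cloud(d,M,T)
m=(P[...,2]>.03)&(P[...,2]<.046)&(d>0);n,l,s,c=cv2.connectedComponentsWithStats(m.astype(np.uint8))
for i in range(1,n):
    if s[i,4]<300: continue
    v,u=np.nonzero(l==i);q=ray(M,T,np.c_[u,v],.038)[:,:2].astype(np.float32)
    print(s[i],cv2.minAreaRect(q*1000))
go(.566,-.2535,.007,90)
```

```text
[ 235   94   41  226 7458] ((565.5842895507812, -255.61952209472656), (158.8711395263672, 23.787742614746094), 0.6269398927688599)
[  32  230   61   56 1087] ((591.430419921875, -392.1914978027344), (38.54486846923828, 33.77431106567383), 58.276302337646484)
clock 3.0 tcp [ 0.5672 -0.2553  0.0628] yaw y 90.03 tilt [-2.6e-03 -6.0e-04 -1.0e+00] F [-0.2 -0.1  0.8] w 0.0861 g 0.0 | shift [0.13 0.19 5.58] turn 0.0 q7 2.05
```

Both views agree on (0.566, -0.255), with a size of 159 x 24 mm. I'll descend and grip it.

Call:
send_rows([
  [1,[0.1,0,2],0],
  [1,[0.1,0,4],0],
  [1,[0.1,0,5.2],0],
  [1,[0.1,0,5.5],0],
  [1,[0.1,0,5.5],0],
  [0.25,[0.1,0,5.5],0],
  [0.2,[0.1,0,5.5],0],
  [0.1,[0.1,0,5.5],0],
  [0.1,[0.1,0,5.5],0],
  [0.1,[0.1,0,5.5],0],
], force=40)

```text
clock: 4.0
ee_pos: [0.5652, -0.2556, 0.0067]
tcp_rot: [0.001, 3.141, 0.0]
wrist_force: [-0.6, 0.1, 2.7]
width: 0.0235
grip_force: 41.3
```

Call:
send_rows([
  [0.1,[0,0,0],0],
  [0.1,[0,0,0],0],
  [0.1,[0,0,0],0],
  [0.1,[0,0,0],0],
])

```text
clock: 4.4
ee_pos: [0.5652, -0.2556, 0.0067]
tcp_rot: [0.001, 3.141, 0.0]
wrist_force: [-0.1, 1.0, 5.5]
width: 0.0234
grip_force: 41.4
```

Run:
```python
from h import *
go(.566,-.2535,.15,90)
im,d,M,T=cam("top");P=cloud(d,M,T)
h=cv2.cvtColor(im,cv2.COLOR_RGB2HSV)
# riser again: points near z .062
m=(P[...,2]>.052)&(P[...,2]<.075)&(P[...,1]>-.05)&(P[...,1]<.3)&(P[...,0]>.4)
m=cv2.morphologyEx(m.astype(np.uint8),cv2.MORPH_OPEN,np.ones((3,3)))
n,l,s,c=cv2.connectedComponentsWithStats(m);i=1+s[1:,4].argmax()
v,u=np.nonzero(l==i);q=ray(M,T,np.c_[u,v],.062)[:,:2].astype(np.float32);r=cv2.minAreaRect(q*1000);print(r)
# tilt plane
pp=P[l==i];A=np.c_[pp[:,:2],np.ones(len(pp))];print(np.linalg.lstsq(A,pp[:,2],rcond=None)[0],np.median(pp[:,2]))
w=np.array([np.cos(np.radians(108.3)),np.sin(np.radians(108.3))]);c=np.array(r[0])/1000
print("knob pred",c-.09*w,"level target",c+.028*w)
```

```text
clock 4.4 tcp [ 0.5652 -0.2556  0.0067] yaw y 89.96 tilt [-5.e-04  1.e-04 -1.e+00] F [-0.1  1.   5.5] w 0.0234 g 41.4 | shift [ -0.09   0.21 -14.33] turn -0.001 q7 2.07
((579.1787109375, 130.45645141601562), (219.9726104736328, 249.6529083251953), 18.348806381225586)
[-0.00279434  0.00419068  0.06277047] 0.06174599854688767
knob pred [0.60743803 0.04500816] level target [0.57038692 0.15704036]
```

Call:
send_rows([
  [0.1,[0,0,-1],0],
  [0.1,[0,0,-3],0],
  [0.1,[0,0,-6],0],
  [0.1,[0,0,-9],0],
  [0.1,[0,0,-12],0],
  [0.1,[0,0,-14],0],
  [0.1,[0,4,-15],0],
  [0.1,[0,8,-15],0],
  [0.1,[0,12,-15],0.15],
  [0.1,[0,16,-15],0.3],
])

```text
clock: 5.45
ee_pos: [0.564, -0.0946, 0.156]
tcp_rot: [-0.482, -3.103, -0.0]
wrist_force: [0.3, 0.8, -2.9]
width: 0.0234
grip_force: 40.5
```

```bash
python3 -c "
from h import *
go(.5704,.157,.13,18.35)"
```

```text
clock 5.45 tcp [ 0.564  -0.0946  0.156 ] yaw y 72.36 tilt [ 1.e-03 -1.e-04 -1.e+00] F [ 0.3  0.8 -2.9] w 0.0234 g 40.5 | shift [ 7.02 24.17  2.61] turn 0.943 q7 1.47
```

Call:
send_rows([
  [0.1,[0.8,2.8,0],0.11],
  [0.1,[1.7,5.8,0],0.23],
  [0.1,[2.6,8.8,0],0.35],
  [0.1,[3.5,12,0],0.47],
  [0.1,[4.3,15,0],0.59],
  [0.1,[5.2,18,0],0.71],
  [0.1,[6.1,21,0],0.83],
  [0.1,[6.7,23,0],0.9],
  [0.1,[7.0,24.0,0.5],0.943],
  [0.1,[7.0,24.1,1],0.943],
])

```text
clock: 6.45
ee_pos: [0.5687, 0.1574, 0.1456]
tcp_rot: [-1.825, -2.556, 0.001]
wrist_force: [-0.0, -0.2, -3.4]
width: 0.0233
grip_force: 40.5
```

Call:
send_rows([
  [0.1,[0,0,0],0],
  [0.1,[0,0,0],0],
  [0.1,[0,0,0],0],
  [0.1,[0,0,0],0],
])

```text
clock: 6.85
ee_pos: [0.5698, 0.1542, 0.1466]
tcp_rot: [1.832, 2.552, 0.0]
wrist_force: [-1.1, 0.5, -2.7]
width: 0.0236
grip_force: 40.5
```

Run:
```python
from h import *
go(.5704,.157,.068,18.35)
im,d,M,T=cam("wrist");save("w2.png",im);P=cloud(d,M,T)
m=(P[...,2]>.055)&(P[...,2]<.07)&(d>0)
pp=P[m];print(m.sum(),pp.min(0),pp.max(0))
m=(P[...,2]>.096)&(P[...,2]<.104)&(d>0);print("knob?",m.sum(),P[m].mean(0),P[m].min(0),P[m].max(0))
```

```text
clock 6.85 tcp [0.5698 0.1542 0.1466] yaw y 18.66 tilt [-1.e-04  4.e-04 -1.e+00] F [-1.1  0.5 -2.7] w 0.0236 g 40.5 | shift [0.24 0.14 7.86] turn 0.005 q7 0.18
37576 [ 0.43663853 -0.01867271  0.05500691] [0.71335027 0.33866182 0.06523793]<stdin>:6: RuntimeWarning: Mean of empty slice.
  ret = um.true_divide(
Traceback (most recent call last):
ValueError: zero-size array to reduction operation minimum which has no identity
```

View pics/w2.png

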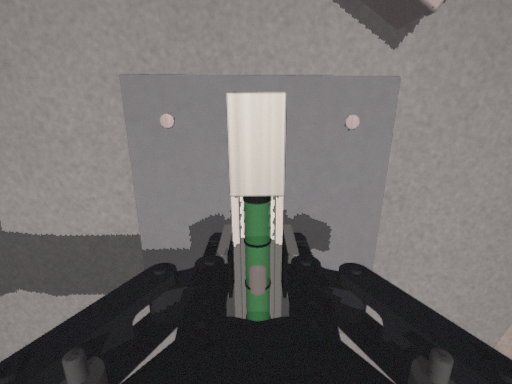

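The view shows the level (columns 228-285) parallel to the shelf edges and midway between the feet dots at (167,121) and (352,121). I'll lower it gently.

Call:
send_rows([
  [0.1,[0.2,0.1,1.5],0.005],
  [0.1,[0.2,0.1,3.5],0.005],
  [0.1,[0.2,0.1,5.5],0.005],
  [0.1,[0.2,0.1,6.5],0.005],
  [0.1,[0.2,0.1,7.0],0.005],
  [0.1,[0.2,0.1,7.2],0.005],
  [0.1,[0.2,0.1,7.4],0.005],
  [0.1,[0.2,0.1,7.5],0.005],
  [0.1,[0.2,0.1,7.6],0.005],
  [0.1,[0.2,0.1,7.6],0.005],
])

```text
clock: 7.9
ee_pos: [0.57, 0.1575, 0.0706]
tcp_rot: [1.836, 2.549, 0.001]
wrist_force: [0.3, 0.4, -3.0]
width: 0.0236
grip_force: 40.4
```

Call:
send_rows([
  [0.1,[0,0,0],0],
  [0.1,[0,0,0.05],0],
  [0.1,[0,0,0.1],0],
  [0.1,[0,0,0.1],0],
])

```text
clock: 8.3
ee_pos: [0.5698, 0.1574, 0.0692]
tcp_rot: [-1.836, -2.549, 0.0]
wrist_force: [0.4, -0.4, -3.0]
width: 0.0235
grip_force: 40.4
```

Call:
send_rows([
  [0.1,[0,0,0.03],0],
  [0.1,[0,0,0.06],0],
  [0.1,[0,0,0.1],0],
  [0.1,[0,0,0.1],0],
])

```text
clock: 8.7
ee_pos: [0.5699, 0.1574, 0.0686]
tcp_rot: [-1.837, -2.549, -0.0]
wrist_force: [-1.0, -1.4, 0.4]
width: 0.0234
grip_force: 41.0
```

Call:
send_rows([
  [0.3,[0,0,0],0],
  [0.45,[0,0,0],0],
  [0.6,[0,0,0],0],
  [0.6,[0,0,0],0],
  [0.6,[0,0,0],0],
  [0.6,[0,0,-2],0],
  [0.6,[0,0,-5],0],
  [0.6,[0,0,-8],0],
  [0.6,[0,0,-9],0],
  [0.6,[0,0,-9],0],
])

```text
clock: 9.7
ee_pos: [0.5708, 0.1577, 0.1597]
tcp_rot: [1.836, 2.547, 0.005]
wrist_force: [-0.3, -0.3, 0.4]
width: 0.0512
grip_force: 0.0
```

```bash
python3 -c "
from h import *
go(.6074,.045,.158,18.35)"
```

```text
clock 9.7 tcp [0.5708 0.1577 0.1597] yaw y 18.45 tilt [ 4.0e-04  3.4e-03 -1.0e+00] F [-0.3 -0.3  0.4] w 0.0512 g 0.0 | shift [-11.85  -0.09   0.17] turn 0.002 q7 0.17
```

Call:
send_rows([
  [0.7,[-3,0,0],0],
  [0.7,[-6,0,0],0],
  [0.7,[-9,0,0],0],
  [0.7,[-11,0,0],0],
  [0.7,[-11.8,-0.1,0],0],
  [0.7,[-11.8,-0.1,0],0],
  [0.7,[-11.8,-0.1,0],0],
  [0.7,[-11.8,-0.1,0],0],
  [0.7,[-11.8,-0.1,0],0],
  [0.7,[-11.8,-0.1,0],0],
])

```text
clock: 10.7
ee_pos: [0.6061, 0.0461, 0.1583]
tcp_rot: [-1.835, -2.55, -0.001]
wrist_force: [-0.2, 0.4, 0.7]
width: 0.0597
grip_force: 0.0
```

```bash
cat >> h.py <<'E'
def bub(name=None,zt=.100,cam_="wrist"):
    im,d,M,T=cam(cam_)
    h=cv2.cvtColor(im,cv2.COLOR_RGB2HSV)
    v,u=np.mgrid[:384,:512]
    W=ray(M,T,np.c_[u.ravel(),v.ravel()],zt)[:,:2].reshape(384,512,2)
    c=np.array([.5704,.157]);w=np.array([-.3148,.9492]);n=np.array([.9492,.3148])
    a=(W-c)@w*1000;b=(W-c)@n*1000
    g=(h[...,1]>100)&(h[...,0]>40)&(h[...,0]<90)&(abs(a)<60)&(abs(b)<15)
    print("green",g.sum(),"a",np.percentile(a[g],[1,99]).round(1),"b",b[g].mean().round(1) if g.any() else None)
    b0=b[g].mean()
    # profile along vial
    for k in np.arange(-36,37,1.5):
        s=(abs(a-k)<.75)&(abs(b-b0)<2)
        if s.any(): print(int(k*10)/10,im[s].mean(0).astype(int).tolist(),end="; ")
    print()
    if name: save(name,im)
    return im
E
python3 -c "
from h import *
bub('w3.png')
im,d,M,T=cam('wrist');P=cloud(d,M,T)
m=(P[...,2]>.096)&(P[...,2]<.106)&(abs(P[...,0]-.607)<.03)&(abs(P[...,1]-.045)<.03)
print('knob',m.sum(),P[m].mean(0),P[m].min(0),P[m].max(0))
go(.6074,.045,.074,18.35)"
```

```text
green 639 a [-33.6  21.9] b -0.9
-36.0 [45, 43, 44]; -34.5 [55, 70, 56]; -33.0 [81, 132, 87]; -31.5 [82, 135, 90]; -30.0 [82, 136, 89]; -28.5 [82, 135, 89]; -27.0 [84, 136, 91]; -25.5 [83, 136, 89]; -24.0 [82, 135, 90]; -22.5 [86, 137, 92]; -21.0 [84, 137, 91]; -19.5 [85, 137, 91]; -18.0 [85, 137, 92]; -16.5 [83, 136, 90]; -15.0 [72, 122, 79]; -13.5 [56, 73, 57]; -12.0 [84, 134, 90]; -10.5 [86, 138, 92]; -9.0 [85, 137, 91]; -7.5 [85, 137, 91]; -6.0 [95, 138, 98]; -4.5 [174, 164, 154]; -3.0 [209, 190, 183]; -1.5 [223, 208, 201]; 0.0 [223, 208, 202]; 1.5 [223, 209, 202]; 3.0 [223, 208, 202]; 4.5 [223, 208, 202]; 6.0 [223, 208, 202]; 7.5 [223, 209, 202]; 9.0 [223, 208, 201]; 10.5 [217, 202, 193]; 12.0 [123, 153, 119]; 13.5 [85, 137, 91]; 15.0 [85, 136, 92]; 16.5 [85, 136, 92]; 18.0 [85, 136, 92]; 19.5 [86, 136, 91]; 21.0 [86, 137, 92]; 22.5 [84, 135, 90]; 
knob 1240 [0.60741901 0.04339921 0.09947206] [0.5917202  0.02616641 0.09622389] [0.62384681 0.05870686 0.10221282]
clock 10.8 tcp [0.6062 0.0457 0.1584] yaw y 18.49 tilt [ 2.e-04  2.e-04 -1.e+00] F [-0.2 -0.3  0.2] w 0.0597 g 0.0 | shift [-0.1   0.09  8.44] turn 0.003 q7 0.38
```

View pics/w3.png

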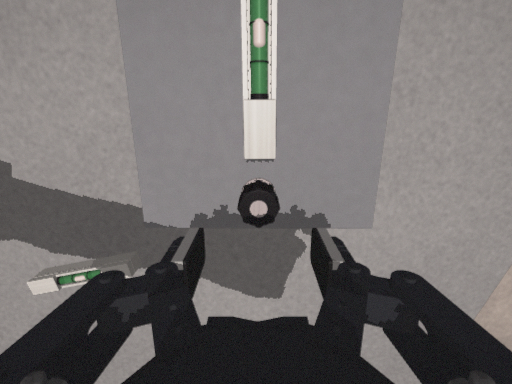

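The bubble spans about -5 to +12 mm on my shelf axis, and the near line is at -13.5. That puts the level centre at about -1.5 and the bubble about 4.9 mm towards the fixed feet, so the knob needs about 1.5 rad clockwise. I'll pre-turn by -0.75 so the stroke is symmetrical, then descend.

Call:
send_rows([
  [0.5,[-0.1,0.05,0],-0.14],
  [0.5,[-0.15,0.1,0],-0.28],
  [0.5,[-0.15,0.1,0],-0.42],
  [0.5,[-0.15,0.1,0],-0.56],
  [0.5,[-0.15,0.1,1],-0.7],
  [0.5,[-0.15,0.1,2],-0.75],
  [0.5,[-0.15,0.1,3],-0.75],
  [0.5,[-0.15,0.1,4],-0.75],
  [0.5,[-0.15,0.1,4],-0.75],
  [0.5,[-0.15,0.1,4],-0.75],
], force=30)

```text
clock: 11.8
ee_pos: [0.6076, 0.0441, 0.1181]
tcp_rot: [-0.776, -3.044, 0.0]
wrist_force: [0.0, 0.1, 0.1]
width: 0.0428
grip_force: 0.0
```

Call:
send_rows([
  [0.5,[0,0,0],0],
  [0.5,[0,0,0],0],
])

```text
clock: 12.0
ee_pos: [0.6081, 0.0442, 0.1188]
tcp_rot: [0.775, 3.043, 0.001]
wrist_force: [0.5, 0.8, 0.1]
width: 0.0425
grip_force: 0.0
```

```bash
python3 -c "
from h import *
im,d,M,T=cam('wrist');P=cloud(d,M,T);save('w4.png',im)
m=(P[...,2]>.098)&(P[...,2]<.106)&(abs(P[...,0]-.607)<.03)&(abs(P[...,1]-.045)<.03)
print('knob',m.sum(),P[m].mean(0),P[m].min(0),P[m].max(0))
go(.6075,.0445,.072,18.35-360*0+43)"
```

```text
knob 1729 [0.60697121 0.04291752 0.09954077] [0.59156211 0.02670747 0.09800073] [0.62385042 0.05874199 0.10198908]
clock 12.05 tcp [0.608  0.0441 0.1188] yaw y 61.42 tilt [-7.e-04  6.e-04 -1.e+00] F [-0.1  0.7  0.1] w 0.0427 g 0.0 | shift [0.06 0.01 4.68] turn 0.001 q7 1.06
```

View pics/w4.png

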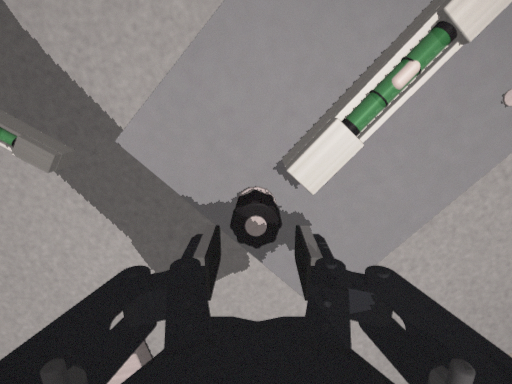

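The knob at (256,222) is centred between the fingers and the level end is clear. I'll descend and grip it.

Call:
send_rows([
  [0.5,[0,0,1.5],0],
  [0.5,[0,0,3],0],
  [0.5,[0,0,4.2],0],
  [0.5,[0,0,4.6],0],
  [0.5,[0,0,4.6],0],
  [0.3,[0,0,4.6],0],
  [0.2,[0,0,4.6],0],
  [0.2,[0,0,4.6],0],
  [0.2,[0,0,4.6],0],
  [0.2,[0,0,4.6],0],
], force=30)

```text
clock: 13.05
ee_pos: [0.6074, 0.0433, 0.0724]
tcp_rot: [-0.776, -3.044, 0.001]
wrist_force: [-1.0, -3.3, -0.5]
width: 0.031
grip_force: 30.7
```

Call:
send_rows([
  [0.2,[0,0,0],0.12],
  [0.2,[0,0,0],0.25],
  [0.2,[0,0,0],0.38],
  [0.2,[0,0,0],0.5],
  [0.2,[0,0,0],0.62],
  [0.2,[0,0,0],0.75],
  [0.2,[0,0,0],0.75],
  [0.2,[0,0,0],0.75],
])

```text
clock: 13.85
ee_pos: [0.6078, 0.0437, 0.0724]
tcp_rot: [1.833, 2.55, -0.0]
wrist_force: [-0.3, -2.8, -2.1]
width: 0.0311
grip_force: 30.7
```

```bash
python3 -c "
from h import *
bub()
go(.6075,.0445,.072,18.35)"
```

```text
green 1305 a [-34.   -9.3] b -0.8
-36.0 [48, 45, 45]; -34.5 [64, 85, 65]; -33.0 [87, 141, 94]; -31.5 [86, 141, 94]; -30.0 [87, 142, 94]; -28.5 [88, 142, 94]; -27.0 [88, 142, 94]; -25.5 [88, 142, 94]; -24.0 [88, 142, 94]; -22.5 [89, 143, 95]; -21.0 [88, 142, 95]; -19.5 [88, 142, 95]; -18.0 [88, 142, 94]; -16.5 [77, 131, 85]; -15.0 [69, 117, 76]; -13.5 [65, 86, 66]; -12.0 [87, 141, 94]; -10.5 [87, 141, 94]; -9.0 [86, 140, 93]; 
clock 13.9 tcp [0.6078 0.0437 0.0724] yaw y 18.56 tilt [-4.e-04  3.e-04 -1.e+00] F [-0.1 -3.2 -0.7] w 0.0311 g 30.6 | shift [ 0.09 -0.    0.04] turn 0.004 q7 0.46
```

Call:
send_rows([
  [0.2,[0,0,0],0.12],
  [0.2,[0,0,0],0.25],
  [0.2,[0,0,0],0.38],
  [0.2,[0,0,0],0.5],
  [0.2,[0,0,0],0.62],
  [0.2,[0,0,0],0.75],
  [0.2,[0,0,0],0.75],
  [0.2,[0,0,0],0.75],
])

```text
clock: 14.7
ee_pos: [0.6084, 0.0437, 0.0724]
tcp_rot: [2.639, 1.702, 0.002]
wrist_force: [1.8, -4.1, -1.6]
width: 0.0307
grip_force: 30.6
```

Call:
send_rows([
  [0.3,[0,0,0],0],
  [0.5,[0,0,0],0],
  [0.5,[0,0,0],0],
  [0.5,[0,0,0],0],
  [0.5,[0,0,-1.5],0],
  [0.5,[0,0,-3.5],0],
  [0.5,[0,0,-5],0],
  [0.5,[0,0,-7],0],
  [0.5,[0,0,-8.5],0],
  [0.5,[0,0,-9],0],
])

```text
clock: 15.7
ee_pos: [0.6087, 0.0441, 0.1647]
tcp_rot: [2.642, 1.699, 0.006]
wrist_force: [-0.2, 0.5, 0.3]
width: 0.0427
grip_force: 0.0
```

Call:
send_rows([
  [0.5,[0,0,0],-0.14],
  [0.5,[0,0,0],-0.28],
  [0.5,[0,0,0],-0.42],
  [0.5,[0,0,0],-0.56],
  [0.5,[0,0,0],-0.7],
  [0.5,[0,0,0],-0.75],
  [0.5,[0,0,0],-0.75],
  [0.5,[0,0,0],-0.75],
])

```text
clock: 16.5
ee_pos: [0.6074, 0.044, 0.1621]
tcp_rot: [-1.838, -2.547, 0.0]
wrist_force: [-0.1, -0.1, 0.2]
width: 0.0427
grip_force: 0.0
```

```bash
python3 -c "
from h import *
bub()
go(.59,.10,.17,18.35)"
```

```text
green 592 a [-33.9  20.7] b -0.8
-36.0 [43, 41, 42]; -34.5 [54, 68, 55]; -33.0 [84, 137, 90]; -31.5 [84, 138, 91]; -30.0 [84, 137, 91]; -28.5 [84, 138, 92]; -27.0 [84, 138, 91]; -25.5 [84, 138, 91]; -24.0 [85, 138, 91]; -22.5 [85, 138, 92]; -21.0 [86, 139, 93]; -19.5 [86, 139, 93]; -18.0 [86, 139, 92]; -16.5 [86, 139, 92]; -15.0 [77, 130, 85]; -13.5 [58, 74, 58]; -12.0 [83, 133, 90]; -10.5 [93, 140, 97]; -9.0 [174, 164, 154]; -7.5 [211, 194, 187]; -6.0 [224, 210, 204]; -4.5 [225, 211, 205]; -3.0 [225, 211, 204]; -1.5 [225, 211, 204]; 0.0 [225, 211, 204]; 1.5 [225, 211, 205]; 3.0 [225, 211, 204]; 4.5 [224, 209, 203]; 6.0 [221, 207, 199]; 7.5 [127, 154, 121]; 9.0 [71, 124, 79]; 10.5 [58, 80, 61]; 12.0 [85, 136, 91]; 13.5 [87, 139, 93]; 15.0 [86, 138, 92]; 16.5 [85, 137, 93]; 18.0 [86, 138, 93]; 19.5 [85, 137, 92]; 21.0 [85, 136, 92]; 
clock 16.55 tcp [0.6075 0.044  0.1621] yaw y 18.39 tilt [ 1.e-04 -5.e-04 -1.e+00] F [-0.2  0.  -0.3] w 0.0428 g 0.0 | shift [ 5.86  0.11 -0.79] turn 0.001 q7 0.42
```

The bubble is now nearly centred: lines at -13.5 and +10.2, bubble middle about -1. I'll check it from straight above, with the camera over the vial.

```bash
python3 -c "
from h import *
K=vision.get_calibration('wrist');print(np.round(np.array(K['hand_eye']),3))"
```

```text
[[-0.001 -0.959 -0.284  0.072]
 [ 1.    -0.001 -0.    -0.   ]
 [-0.    -0.284  0.959 -0.142]
 [ 0.     0.     0.     1.   ]]
```

Call:
send_rows([
  [0.3,[2,0,0],0],
  [0.1,[4,0,0],0],
  [0,[4.6,0,0],0],
  [0,[4.6,0,0],0],
  [0,[4.6,0,0],0],
  [0,[4.6,0,0],0],
  [0,[4.6,0,0],0],
  [0,[4.6,0,0],0],
])

```text
clock: 17.35
ee_pos: [0.5933, 0.087, 0.1624]
tcp_rot: [1.838, 2.548, 0.0]
wrist_force: [-0.2, 0.7, 0.5]
width: 0.0001
grip_force: 0.0
```

```bash
python3 -c "
from h import *
im=bub()
v,u=np.nonzero(im[...,1]>-1)
im,d,M,T=cam('wrist');print(T[:3,3],M[0,0])
save('w5.png',cv2.resize(im[:260,180:340],(480,780)) [:600])
go(.571,.1555,.17,18.35)"
```

```text
green 702 a [-32.7  30.8] b -1.0
-36.0 [38, 35, 36]; -34.5 [39, 36, 38]; -33.0 [57, 98, 62]; -31.5 [73, 126, 80]; -30.0 [76, 129, 84]; -28.5 [77, 129, 83]; -27.0 [77, 131, 85]; -25.5 [77, 130, 84]; -24.0 [78, 131, 85]; -22.5 [76, 130, 84]; -21.0 [78, 132, 85]; -19.5 [78, 132, 86]; -18.0 [78, 132, 85]; -16.5 [78, 131, 84]; -15.0 [79, 132, 86]; -13.5 [62, 92, 65]; -12.0 [69, 118, 75]; -10.5 [77, 132, 85]; -9.0 [141, 153, 130]; -7.5 [207, 190, 182]; -6.0 [223, 208, 201]; -4.5 [225, 211, 204]; -3.0 [225, 211, 203]; -1.5 [225, 211, 203]; 0.0 [225, 211, 204]; 1.5 [225, 211, 204]; 3.0 [225, 212, 204]; 4.5 [225, 211, 204]; 6.0 [225, 212, 205]; 7.5 [178, 182, 161]; 9.0 [85, 137, 91]; 10.5 [59, 89, 63]; 12.0 [76, 118, 81]; 13.5 [85, 138, 92]; 15.0 [85, 138, 91]; 16.5 [85, 138, 91]; 18.0 [84, 138, 92]; 19.5 [87, 139, 93]; 21.0 [86, 139, 93]; 22.5 [86, 139, 94]; 24.0 [87, 140, 94]; 25.5 [86, 140, 94]; 27.0 [88, 141, 95]; 28.5 [88, 141, 95]; 30.0 [84, 137, 92]; 31.5 [62, 95, 66]; 33.0 [51, 47, 49]; 34.5 [44, 42, 43]; 36.0 [128, 123, 120]; 
[0.56993901 0.15557431 0.30441402] 271.11504545143595
clock 17.45 tcp [0.5932 0.0873 0.1623] yaw y 18.41 tilt [-0. -0. -1.] F [ 1.   0.5 -0.5] w 0.0001 g 0.0 | shift [ 7.17  0.05 -0.77] turn 0.001 q7 0.34
```

View pics/w5.png

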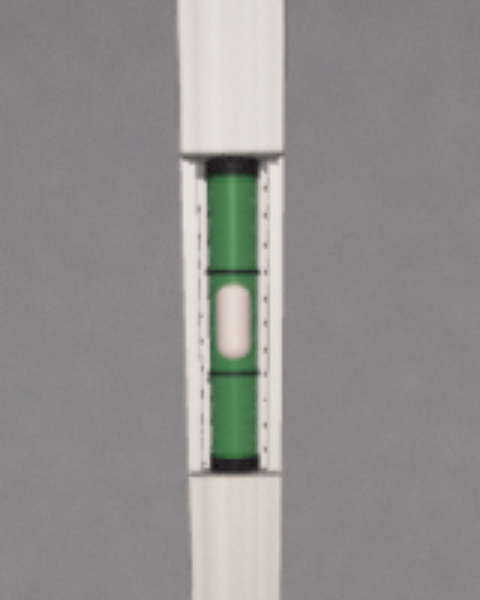

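Seen from above, the lines are at rows 271 and 373 and the bubble runs from 284 to 360, with its middle at 322. It is centred. I'll now press from the top with shut fingers.

Call:
send_rows([
  [0,[2,0,0],0],
  [0,[4.5,0,0],0],
  [0,[6.5,0,0],0],
  [0,[7.2,0,0],0],
  [0,[7.2,0,1.5],0],
  [0,[7.2,0,3.5],0],
  [0,[7.2,0,5],0],
  [0,[7.2,0,5.7],0],
  [0,[7.2,0,5.7],0],
  [0,[7.2,0,5.7],0],
])

```text
clock: 18.45
ee_pos: [0.5708, 0.1555, 0.1055]
tcp_rot: [1.837, 2.548, 0.0]
wrist_force: [0.1, -0.3, 0.4]
width: 0.0
grip_force: 0.0
```

```bash
python3 -c "
from h import *
go(.570,.1556,.100,18.35)"
```

```text
clock 18.45 tcp [0.5708 0.1555 0.1055] yaw y 18.41 tilt [-3.e-04  5.e-04 -1.e+00] F [ 0.1 -0.3  0.4] w 0.0 g 0.0 | shift [ 0.04 -0.08  0.55] turn 0.001 q7 0.25
```

Call:
send_rows([
  [0,[0,-0.1,0.2],0],
  [0,[0,-0.1,0.35],0],
  [0,[0,-0.1,0.45],0],
  [0,[0,-0.1,0.5],0],
  [0,[0,-0.1,0.55],0],
  [0,[0,-0.1,0.55],0],
])

```text
clock: 19.05
ee_pos: [0.5694, 0.1558, 0.1001]
tcp_rot: [-1.836, -2.549, -0.001]
wrist_force: [0.0, 0.7, 2.7]
width: 0.0001
grip_force: 1.3
```

Call:
send_rows([
  [0,[0,0,0.05],0],
  [0,[0,0,0.1],0],
  [0,[0,0,0.1],0],
])

```text
clock: 19.35
ee_pos: [0.5695, 0.1558, 0.1001]
tcp_rot: [-1.836, -2.548, -0.001]
wrist_force: [-2.9, 0.9, 9.6]
width: 0.0001
grip_force: 4.8
```

Call:
send_rows([
  [0,[0,0,0.05],0],
  [0,[0,0,0.1],0],
  [0,[0,0,0.15],0],
  [0,[0,0,0.2],0],
  [0,[0,0,0.2],0],
  [0,[0,0,0.2],0],
  [0,[0,0,0.2],0],
  [0,[0,0,0.2],0],
])

```text
clock: 20.15
ee_pos: [0.5697, 0.1559, 0.1]
tcp_rot: [-1.836, -2.548, -0.003]
wrist_force: [-7.6, -2.1, 22.5]
width: 0.0
grip_force: 11.0
```

Call:
send_rows([
  [0,[0,0,0],0],
  [0,[0,0,0],0],
  [0,[0,0,0],0],
  [0,[0,0,0],0],
  [0,[0,0,0],0],
  [0,[0,0,0],0],
  [0,[0,0,0],0],
  [0,[0,0,0],0],
  [0,[0,0,0],0],
  [0,[0,0,0],0],
])

```text
clock: 21.15
ee_pos: [0.5697, 0.1559, 0.1]
tcp_rot: [-1.836, -2.548, -0.003]
wrist_force: [-8.4, -2.1, 21.8]
width: -0.0002
grip_force: 11.0
```

```bash
python3 -c "
from h import *
go(.570,.1556,.100,18.35)
im=bub()
save('w6.png',im)"
```

```text
clock 21.15 tcp [0.5697 0.1559 0.1   ] yaw y 18.44 tilt [ 2.1e-03  9.0e-04 -1.0e+00] F [-8.4 -2.1 21.8] w -0.0002 g 11.0 | shift [-0.04  0.02  0.  ] turn 0.002 q7 0.25
green 614 a [ 9.8 32.2] b -1.1
-36.0 [30, 29, 31]; -34.5 [33, 31, 31]; -33.0 [31, 30, 30]; -31.5 [31, 30, 30]; -30.0 [33, 31, 32]; -28.5 [32, 32, 32]; -27.0 [32, 31, 32]; -25.5 [33, 31, 32]; -24.0 [31, 30, 31]; -22.5 [31, 29, 29]; -21.0 [31, 30, 30]; -19.5 [31, 29, 30]; -18.0 [33, 31, 32]; -16.5 [35, 34, 36]; -15.0 [37, 35, 37]; -13.5 [37, 35, 38]; -12.0 [35, 34, 35]; -10.5 [31, 30, 31]; -9.0 [33, 32, 31]; -7.5 [31, 30, 30]; -6.0 [33, 32, 32]; -4.5 [35, 33, 34]; -3.0 [38, 35, 37]; -1.5 [41, 39, 40]; 0.0 [40, 38, 39]; 1.5 [41, 40, 41]; 3.0 [44, 43, 44]; 4.5 [44, 42, 43]; 6.0 [45, 43, 44]; 7.5 [44, 43, 43]; 9.0 [153, 153, 137]; 10.5 [81, 131, 87]; 12.0 [44, 57, 45]; 13.5 [57, 108, 65]; 15.0 [60, 114, 69]; 16.5 [68, 122, 76]; 18.0 [74, 128, 83]; 19.5 [74, 128, 81]; 21.0 [74, 129, 82]; 22.5 [74, 129, 82]; 24.0 [74, 128, 81]; 25.5 [73, 128, 82]; 27.0 [75, 129, 82]; 28.5 [74, 129, 82]; 30.0 [74, 129, 81]; 31.5 [75, 130, 83]; 33.0 [49, 66, 50]; 34.5 [37, 35, 37]; 36.0 [76, 73, 71];
```

View pics/w6.png

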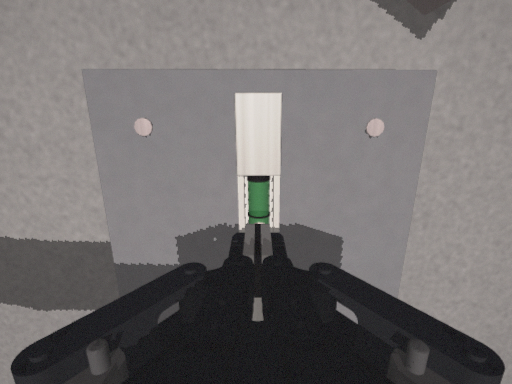

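The press is steady at 22 N and the bubble end still stands about 2.7 mm inside the visible line. There is an 8 N sideways push, so I'll ease that off and press slightly harder.

Call:
send_rows([
  [0,[0,-0.03,0.02],0],
  [0,[0,-0.06,0.03],0],
  [0,[0,-0.1,0.05],0],
  [0,[0,-0.1,0.05],0],
  [0,[0,-0.1,0.05],0],
  [0,[0,-0.1,0.05],0],
  [0,[0,-0.1,0.05],0],
  [0,[0,-0.1,0.05],0],
  [0,[0,-0.1,0.05],0],
  [0,[0,-0.1,0.05],0],
])

```text
clock: 22.2
ee_pos: [0.5696, 0.1558, 0.1]
tcp_rot: [1.837, 2.549, 0.005]
wrist_force: [-6.1, -1.4, 23.7]
width: 0.0002
grip_force: 11.6
```

Call:
send_rows([
  [0,[0,0,0],0],
  [0,[0,0,0],0],
  [0,[0,0,0],0],
  [0,[0,0,0],0],
  [0,[0,0,0],0],
  [0,[0,0,0],0],
  [0,[0,0,0],0],
  [0,[0,0,0],0],
  [0,[0,0,0],0],
  [0,[0,0,0],0],
])

```text
clock: 23.2
ee_pos: [0.5696, 0.1558, 0.1]
tcp_rot: [1.837, 2.549, 0.005]
wrist_force: [-7.4, -1.0, 22.3]
width: -0.0
grip_force: 11.6
```

```bash
python3 -c "
from h import *
bub()" | tr ';' '\n' | grep -E 'green|^ (6|7.5|9|10.5|12|13.5|15).?0? '
```

```text
green 612 a [ 9.8 32.2] b -1.3
 6.0 [44, 42, 43]
 7.5 [43, 42, 42]
 9.0 [153, 153, 137]
 10.5 [81, 131, 86]
 12.0 [44, 57, 45]
 13.5 [58, 109, 67]
 15.0 [58, 113, 68]
```

The press is stable at about 23 N, nothing is moving and the bubble is unchanged. I'm handing the job in.

```bash
python3 -c "
from cell import workorder
print(workorder.sign_off())"
```

```text
the job is handed in; nothing more can be done
None
```

The shelf is levelled and handed in: the 160 mm level stands lengthways on it clear of the knob, the bubble is centred between its lines after a 1.5 rad clockwise turn, and the arm is still pressing the level's middle from the top at about 23 N.

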